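# Unload the slide cassette from the scanner rail

### The arm

A 7-joint arm with a two-finger parallel gripper is mounted at the origin on the work surface. World frame = base frame: x ahead of the robot, y to its left, z up, the work surface at z = 0. Lengths are in m, angles in rad, forces in N, time in s.
With the tool pointing down it reaches from about 0.425 to 0.875 m from the base axis. Payload 4.7 kg.
Tool frame: the origin (TCP) lies at the very end of the fingers, on their centre line; the grasp point (between the pads) lies 19 mm behind it (grip_point_offset is the distance from the TCP to the grasp point, in m); x points along the fingers, z is the direction in which the jaws open and shut, and the axes are right-handed (so a half turn about x gives the same grasp; the last joint's range is limited). The gripper opens to 87 mm and grips with 3 to 60 N. Pads are 19 mm wide; open, the fingers measure 117 mm over their backs; the gripper's body (75 mm by 190 mm) begins 51 mm behind the grasp point.
Start: joints at [1.266, 0.321, -0.07, 1.45, 0.023, 1.371, -0.057], TCP at [0.204, -0.617, 0.185] pointing down, gripper open.
Joint ranges: [-2.86, 2.86], [-0.3, 2.09], [-1.38, 1.24], [0.06, 2.45], [-1.56, 4.7], [0.09, 2.05], [-2.69, 2.69]. Speed limits (rad/s): [2.57, 2.57, 3.14, 3.14, 3.14, 3.14, 3.14].

### API

Orientations are given as a rotation vector (axis times angle).
In Python, from bench import get_state, get_image, calibration, close_job, grip_point_offset gives the robot as it stands.
- The arm moves only by the tool play_rows, never from a script. Its argument "targets" is a list of rows, each an object with "claw": the closure, from 0 (fully open) to 1 (shut); "linear": the shift along the tool's x, y, z as a fraction of full scale, a list of three; "rotation": the turn, a rotation vector about the tool's x, y, z as a fraction of full scale, a list of three. In form: [{"claw": claw, "linear": [x, y, z], "rotation": [wx, wy, wz]}, ...]. A call has 1 to 10 rows; each row shifts and turns the pose as measured when the row begins, along the tool's axes as they then stand; what a row does not reach is not made up. Full scale, the value 1, is 2.5 cm for a shift and 90 degrees for a turn. A row lasts 1/12 s, in which the tool goes at most 41.7 mm and 7.16 degrees, less where a joint would pass 70% of its speed; a pose out of reach is approached as far as the arm can. A call with a number of a shift or a turn outside -1 to 1 is refused whole. A call with a gripper value outside its range is refused whole. The fingers move at their own pace and stop on an object; "newtons" is the grip in N (left out, the last holds). Time passes only in rows, so rows that do not move let the fingers close. It gives the time, the measured TCP pose, the force and the opening at its end, in the units of the state.
- get_state(): the state, without advancing time (a new reading comes with each control period).
- get_image(name): name is "side" or "top" or "wrist"; returns the picture (480x640x3 uint8, blue, green, red); there is no depth.
- calibration(name): a dict with "fx", "fy", "cx", "cy" (pixels), "rvec" (rotation vector, rad) and "tvec" (3), from world to camera coordinates, as OpenCV has them; the wrist camera has in their place "hand_eye" (4x4, takes a point from camera to tool coordinates, whose origin is the TCP and whose axes are the tool frame's). Camera axes: x right, y down, z forward; pixel columns grow to the right and rows downward; lengths in m; the calibration is good to about 2 mm. A picture is of the moment at which its call begins: read the wrist's pose just before it. calibration takes no time and is no camera call.
- close_job(): hands the job in, once; it reports no verdict.
The state is a dict: "time": time; "joint_positions": joint angles; "qd": joint speeds; "joint_torque": joint torques, N m; "position": TCP position; "tool_rot": TCP orientation; "ft_force": force on the tool from outside, world axes, zero at the start; "torque": the same for the moment, N m; "grip_width": opening from 0.0 (shut) to 1.0 (fully open).
Only numpy, scipy, OpenCV 4.12 (cv2) and the standard library are available. Lean on these libraries where they do the work, as an engineer would, in place of code of your own. Each camera call takes 0.05 s, during which the arm holds its last target. There are 200 camera calls.

### The job

Slide the carrier along its rail, away from the scanner head, until it clicks into the detent at the green unload station, with the cassette still seated in it. Then pinch the cassette's two orange side catches together, lift the cassette upright out of the carrier by at least 10 cm, and finish while still holding it up there by the squeezed catches, leaving the carrier in its detent and the bottle, the jar and the slide box undisturbed.

Things in the scene. Friction and masses are not known exactly. Their poses are not given: they have to be found in the camera images.
- rail: Fixed grey transfer rail on the work surface, 100 mm wide (its x), 400 mm long (its y, -245 to +155 mm), base 12 mm thick, two steel rods on it, a dark end stop 36 mm high at each end. Origin: underside of the base, on its centre line. The carrier slides towards the rail's +y.
- station: The unload station: green saddle clamped across the rail, 26 mm long (along the rail), with a spring steel ball on the centre line (hidden once the carrier stands over it) and a green flag 30 mm high on the rail's +x edge. Fixed during the job, but clamped anywhere 90 to 150 mm ahead of the carrier's start. Origin: work surface below the ball; axes parallel to the rail's.
- scanner_head (a point): Centre of the top of the white scanner head fixed to the rail, 80 mm (rail x) x 140 mm (rail y) x 70 mm high, 135 mm from the rail's centre line on its +x side (its lens reaches to 84 mm from the centre line). Not to be handled.
- carrier (a joint): How far the dark steel carrier has slid towards the rail's +y, in m: 0 at the start, stop at 0.18. It cannot be lifted off, slides with about 1 N of friction and stays where it is left. Within about 5 mm of the station the spring ball draws it in and holds it; 7 to 10 N moves it into or out of the detent. Plate 84 x 150 x 8 mm, top at 38 mm.
- carrier_seat (a point): Point on the carrier's top, 38 mm above the work surface, under the centre of the seated cassette; axes parallel to the rail's. The carrier is in the detent when this point stands over the station's origin (same position along the rail, within 3.5 mm).
- carrier_post (a point): Centre of the top face of the upright blue post on the carrier, for pushing or gripping: 30 mm across the rail (x), 16 mm along it (y), 45 mm tall, from 38 to 83 mm above the work surface. It stands 80 mm from the cassette's centre towards the rail's -y. Axes parallel to the rail's.
- cassette: Loose white open-topped box holding glass slides, 28 mm wide (its x, across the rail), 90 mm long (y, along the rail), 46 mm high, 0.12 to 0.25 kg. Origin: centre of its underside, z up; seated, it is 38 mm above the work surface, axes parallel to the rail's, play 1.5 mm. An orange spring catch stands halfway along each long side. Low black walls of the carrier, up to 10 mm high, locate it.
- catch_a (a joint): How far the orange catch on the cassette's +x side is pressed inward, in m: 0 free, 0.010 fully in. Spring 2.5 N at first, 6.5 N fully in. Its foot has an outward tooth (4 to 10 mm above the cassette's underside) under a black lip of the carrier (11 to 15 mm above the underside, 29 to 39 mm from the centre line). It clears the lip when pressed 5 mm; both must clear before the cassette lifts.
- catch_b (a joint): The same for the orange catch on the cassette's -x side.
- catch_a_pad (a point): Middle of the outer face of the +x catch, an upright orange plate 24 mm wide (along the rail), 4 mm thick, 4 to 58 mm above the cassette's underside; this point is 40 mm above it. The two outer faces are 56 mm apart free, 36 mm fully squeezed, and open to the fingers above the lip (from 15 to 58 mm). Squeeze evenly: fingers centred on the cassette within 2 mm.
- catch_b_pad (a point): The same point on the -x catch.
- amber_bottle: Bystander: brown glass bottle with a black cap, 48 mm diameter, 85 mm tall, on the work surface to the rail's +x side. Origin: centre of its underside.
- stain_jar: Bystander: clear jar with a blue lid, 54 mm diameter, 65 mm tall, on the work surface to the rail's +x side. Origin: centre of its underside.
- slide_box: Bystander: green closed box 75 x 100 x 30 mm high with a white label, on the work surface to the rail's -x side. Origin: centre of its underside.
Mind the look-alikes: they are no part of the job. What is shaped like the cassette but yellow is not meant.

How it is judged:
By the outcome, as a careful person would: the job done as asked, in the order asked, and still so for the second after the job is handed in, while the arm keeps its last pose, push and grip.
It also fails if it takes over 48 s, if anything falls off the work surface, if the arm or the gripper's body presses on something with over 40 N, if the wrist force passes 120 N, or if a joint passes its speed limit or range.

## Working session

There is one attempt and no reset: what is moved stays moved. The work goes in short steps, Python scripts to look and compute and a tool call to move; the robot and the scene stay as the last step left them, time stands still between calls to the robot, and variables do not carry over. Pictures are saved under pics/ and viewed, about 8 in all and at most 12, crops included, and the job is handed in when it is done.

Besides the shell and the picture viewer there is one more tool, called as name(argument=value, ...), one argument or row to a line, values as JSON. play_rows: Moves the arm, as the interface text tells. Shift numbers are shares of 2.5 cm and turn numbers shares of 90 degrees, none past 1 either way. Its arguments: {"type":"object","properties":{"targets":{"type":"array"},"newtons":{"type":"number"}},"required":["targets"]}

```bash
mkdir -p pics; cat > h.py <<'E'
import numpy as np, cv2
from scipy.spatial.transform import Rotation as R
from bench import get_state,get_image,calibration,close_job,grip_point_offset
def cam(n,s=None):
    c=calibration(n)
    if n=="wrist":
        s=s or get_state()
        H=np.array(c["hand_eye"]); Rt=R.from_rotvec(s["tool_rot"]).as_matrix()
        return c,Rt@H[:3,:3],Rt@H[:3,3]+np.array(s["position"])
    Rm=R.from_rotvec(np.ravel(c["rvec"])).as_matrix()
    return c,Rm.T,-Rm.T@np.ravel(c["tvec"])
def ray(C,u,v):
    c,Rm,o=C
    return o,Rm@np.array([(u-c["cx"])/c["fx"],(v-c["cy"])/c["fy"],1])
def onz(C,u,v,z):
    o,d=ray(C,u,v); return o+d*(z-o[2])/d[2]
def proj(C,p):
    c,Rm,o=C; q=Rm.T@(np.asarray(p)-o); return np.array([c["fx"]*q[0]/q[2]+c["cx"],c["fy"]*q[1]/q[2]+c["cy"]])
E
python3 - <<'E'
from h import *
s=get_state();print(s, grip_point_offset)
for n in ["top","side","wrist"]:
    cv2.imwrite(f"pics/{n}0.png",get_image(n))
    c,Rm,o=cam(n,s);print(n,o,Rm[:,2],c["fx"])
print(R.from_rotvec(s["tool_rot"]).as_matrix())
E
```

```text
{'time': 0.0, 'joint_positions': array([ 1.2661293 ,  0.32180571, -0.07008099,  1.45173333,  0.0226066 ,
        1.37082756, -0.05690893]), 'qd': array([ 0.00053986,  0.00170499, -0.00118671,  0.00073475,  0.00040832,
       -0.00010823, -0.00047232]), 'joint_torque': array([-8.85932459e-04, -4.91290784e+01, -4.04230328e-01, -3.12524736e+01,
       -6.38586120e-02,  4.39903478e-02,  1.80799534e-04]), 'position': array([ 0.20344079, -0.6166399 ,  0.18394354]), 'tool_rot': array([ 0.97236019,  1.34503039, -0.97058229]), 'ft_force': array([-0.30895474,  0.2252007 , -1.05597497]), 'torque': array([0.03653598, 0.01846036, 0.00439878]), 'grip_width': 0.9999110447201068} 0.0187
top [0.27237743 0.01987663 1.37480897] [ 0.20064926  0.00888743 -0.97962283] 592.4077295240456
side [ 0.33612026 -0.69626858  0.77232114] [ 0.23010794  0.69160207 -0.68464364] 581.0867005999481
wrist [ 0.27066044 -0.59567726  0.38376948] [-0.24794173 -0.07940913 -0.96551493] 363.3094957341172
[[-7.27389538e-04  9.49616020e-01  3.13414879e-01]
 [ 1.84910177e-03  3.13415703e-01 -9.49614226e-01]
 [-9.99998026e-01 -1.11203446e-04 -1.98391197e-03]]
```

View pics/top0.png

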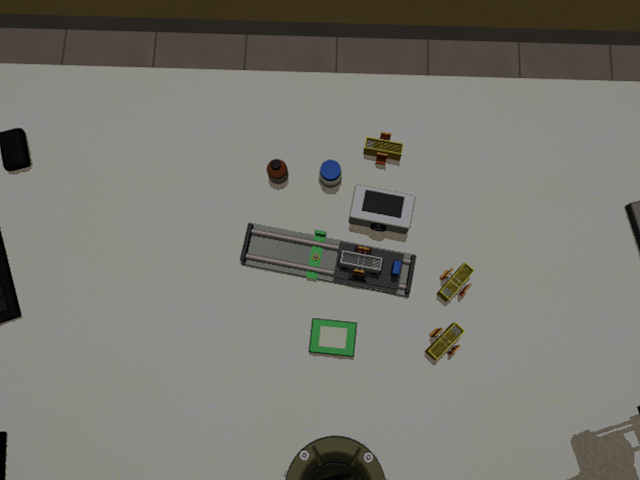

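View pics/side0.png

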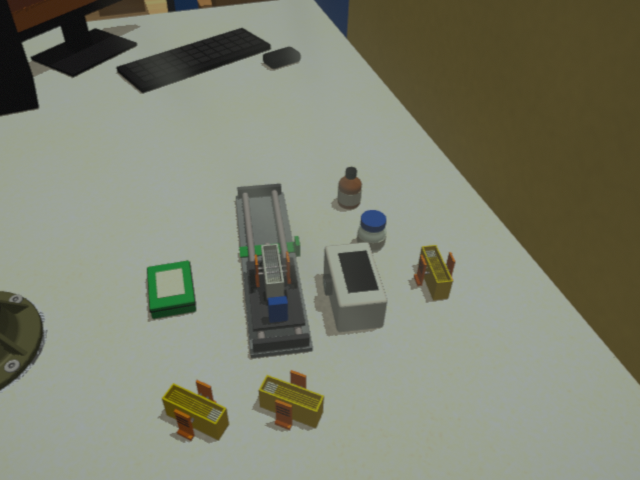

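```bash
python3 - <<'E'
from h import *
a=cv2.imread("pics/top0.png")[210:310,230:430];b=cv2.imread("pics/side0.png")[175:355,225:315]
cv2.imwrite("pics/c0.png",cv2.resize(a,None,fx=4,fy=4,interpolation=cv2.INTER_CUBIC))
for n,roi in (("top",(210,310,230,430)),("side",(175,355,225,315))):
    im=cv2.imread(f"pics/{n}0.png");C=cam(n)
    h=cv2.cvtColor(im,cv2.COLOR_BGR2HSV)
    for k,(lo,hi) in dict(blue=((105,120,50),(130,255,255)),orange=((3,150,60),(18,255,255)),green=((45,120,50),(80,255,255))).items():
        m=cv2.inRange(h,lo,hi);z=np.zeros_like(m);z[roi[0]:roi[1],roi[2]:roi[3]]=m[roi[0]:roi[1],roi[2]:roi[3]]
        N,l,st,ce=cv2.connectedComponentsWithStats(z)
        for i in range(1,N):
            if st[i,4]>6: print(n,k,st[i],ce[i].round(1), onz(C,*ce[i],0.083).round(4))
E
```

```text
top blue [392 260   9  15 101] [396.3 267. ] [ 0.4805 -0.1184  0.083 ]
top orange [358 246  12   4  21] [363.4 248. ] [ 0.5209 -0.0452  0.083 ]
top orange [357 270   8   3  13] [360.6 271.2] [ 0.4686 -0.04    0.083 ]
top green [314 231  12  11  85] [319.2 235.8] [0.5455 0.0538 0.083 ]
top green [309 246  14  21 153] [315.2 255.5] [0.5006 0.0611 0.083 ]
top green [306 271  12   8  69] [311.6 274.5] [0.4581 0.0676 0.083 ]
side blue [268 296  20  10 160] [277.2 300.8] [ 0.4804 -0.1255  0.083 ]
side orange [255 255   3  13  27] [255.8 260.7] [ 0.4701 -0.0313  0.083 ]
side orange [256 275   3  11  20] [256.8 279.8] [ 0.4612 -0.0736  0.083 ]
side green [255 245   6  10  51] [257.7 249.6] [ 0.4797 -0.007   0.083 ]
side green [240 247   8  10  75] [243.4 251.4] [ 0.4556 -0.004   0.083 ]
```

View pics/c0.png

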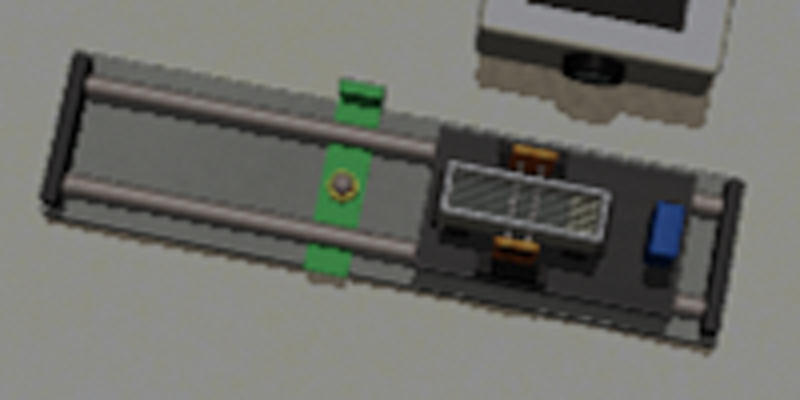

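```bash
python3 - <<'E'
from h import *
C=cam("top");S=cam("side")
p=lambda x,y,z:onz(C,230+x/4,210+y/4,z)[:2]
L=[p(84,58,.036),p(52,203,.036)];Rr=[p(740,182,.036),p(712,337,.036)]
e0=np.mean(L,0);e1=np.mean(Rr,0);d=e0-e1
print("ends",e0,e1,np.linalg.norm(d),"yaw",np.degrees(np.arctan2(-d[0],d[1])))
yw=np.arctan2(-d[0],d[1]);X=np.array([np.cos(yw),np.sin(yw)]);Y=np.array([-X[1],X[0]])
rf=lambda q:((q-e1)@X,(q-e1)@Y)
a=p(536,152,.096);b=p(515,242,.096);ball=p(342,184,.025);post=p(668,220,.083)
for n,q in dict(a=a,b=b,mid=(a+b)/2,ball=ball,post=post,g1=p(385,85,.030)).items(): print(n,q.round(4),np.round(rf(q),4))
E
```

```text
ends [0.53447239 0.22090242] [ 0.4712067  -0.15831021] 0.38445385786083086 yaw -9.471669660882622
a [ 0.5184 -0.0458] [0.028  0.1187]
b [ 0.4681 -0.0353] [-0.0233  0.1208]
mid [ 0.4932 -0.0406] [0.0023 0.1198]
ball [0.5097 0.0623] [0.0017 0.2239]
post [ 0.4849 -0.12  ] [0.0072 0.0401]
g1 [0.568  0.0393] [0.0629 0.2108]
```

play_rows(
  targets=[
    {"claw": 0,"linear": [0,0,0],"rotation": [-0.078,0,0]},
    {"claw": 0,"linear": [0,0,0],"rotation": [-0.078,0,0]},
    {"claw": 0,"linear": [0,0,0],"rotation": [-0.078,0,0]},
    {"claw": 0,"linear": [0,0,0],"rotation": [-0.078,0,0]},
    {"claw": 0,"linear": [0,0,0],"rotation": [-0.078,0,0]},
    {"claw": 0,"linear": [0,0,0],"rotation": [-0.078,0,0]},
    {"claw": 0,"linear": [0,0,0],"rotation": [-0.078,0,0]},
    {"claw": 0,"linear": [0,0,0],"rotation": [-0.078,0,0]},
    {"claw": 0,"linear": [0,0,0],"rotation": [-0.078,0,0]},
    {"claw": 0,"linear": [0,0,0],"rotation": [0,0,0]},
  ],
)

```text
time: 0.98
position: [0.2025, -0.614, 0.1791]
tool_rot: [0.103, 1.573, -0.088]
ft_force: [-1.0, 0.1, -0.4]
grip_width: 1.0
```

```bash
cat >> h.py <<'E'
def go(t,yaw,s=None):
    s=s or get_state();M=R.from_rotvec(s["tool_rot"]).as_matrix();c,q=np.cos(np.radians(yaw)),np.sin(np.radians(yaw))
    T=np.array([[0,-q,c],[0,c,q],[-1,0,0]])
    print("t",round(s["time"],2),"pos",s["position"].round(4),"lin/25mm",(M.T@(np.array(t)-s["position"])/.025).round(2),"rot/90",(R.from_matrix(M.T@T).as_rotvec()/(np.pi/2)).round(4),"w",round(s["grip_width"],3),"F",s["ft_force"].round(1))
E
python3 -c "
from h import *
go([.480,-.119,.19],-9.6)"
```

```text
t 0.98 pos [ 0.2025 -0.614   0.1791] lin/25mm [-0.29 21.01  8.61] rot/90 [ 0.0291 -0.0031 -0.0057] w 1.0 F [-1.   0.1 -0.4]
```

play_rows(
  targets=[
    {"claw": 0,"linear": [-0.1,1,0.4],"rotation": [0.029,-0.003,-0.005]},
    {"claw": 0,"linear": [-0.05,1,0.4],"rotation": [0,0,0]},
    {"claw": 0,"linear": [-0.05,1,0.4],"rotation": [0,0,0]},
    {"claw": 0,"linear": [-0.05,1,0.4],"rotation": [0,0,0]},
    {"claw": 0,"linear": [-0.05,1,0.4],"rotation": [0,0,0]},
    {"claw": 0,"linear": [-0.05,1,0.4],"rotation": [0,0,0]},
    {"claw": 0,"linear": [-0.05,1,0.4],"rotation": [0,0,0]},
    {"claw": 0,"linear": [-0.05,1,0.4],"rotation": [0,0,0]},
    {"claw": 0,"linear": [-0.05,1,0.4],"rotation": [0,0,0]},
    {"claw": 0,"linear": [-0.05,1,0.4],"rotation": [0,0,0]},
  ],
)

```text
time: 1.82
position: [0.3443, -0.3818, 0.1888]
tool_rot: [0.178, 1.569, -0.173]
ft_force: [-0.9, -0.3, -0.2]
grip_width: 0.999
```

```bash
python3 -c "
from h import *
go([.480,-.119,.19],-9.6)"
```

```text
t 1.82 pos [ 0.3443 -0.3818  0.1888] lin/25mm [-0.03 11.45  2.96] rot/90 [-0.0354 -0.0035 -0.0018] w 0.999 F [-0.9 -0.3 -0.2]
```

play_rows(
  targets=[
    {"claw": 0,"linear": [-0.03,1,0.27],"rotation": [-0.018,-0.003,0]},
    {"claw": 0,"linear": [-0.02,1,0.27],"rotation": [-0.009,0,0]},
    {"claw": 0,"linear": [-0.02,1,0.27],"rotation": [0,0,0]},
    {"claw": 0,"linear": [-0.02,1,0.27],"rotation": [0,0,0]},
    {"claw": 0,"linear": [-0.02,1,0.27],"rotation": [0,0,0]},
    {"claw": 0,"linear": [-0.02,1,0.27],"rotation": [0,0,0]},
    {"claw": 0,"linear": [-0.02,1,0.27],"rotation": [0,0,0]},
    {"claw": 0,"linear": [-0.02,0.5,0.2],"rotation": [0,0,0]},
    {"claw": 0,"linear": [0,0,0],"rotation": [0,0,0]},
  ],
)

```text
time: 2.57
position: [0.4374, -0.1886, 0.1939]
tool_rot: [0.146, 1.564, -0.141]
ft_force: [0.8, -0.1, -0.0]
grip_width: 0.998
```

```bash
python3 -c "
from h import *
go([.480,-.119,.19],-9.6)
s=get_state();cv2.imwrite('pics/w1.png',get_image('wrist'));print(s['time'],R.from_rotvec(s['tool_rot']).as_matrix()[:,2])"
```

```text
t 2.57 pos [ 0.4374 -0.1886  0.1939] lin/25mm [0.17 3.05 1.17] rot/90 [-0.0097  0.0013 -0.0022] w 0.998 F [ 0.8 -0.1 -0. ]
2.5667 [ 0.98332672 -0.18183721  0.0019461 ]
```

View pics/w1.png

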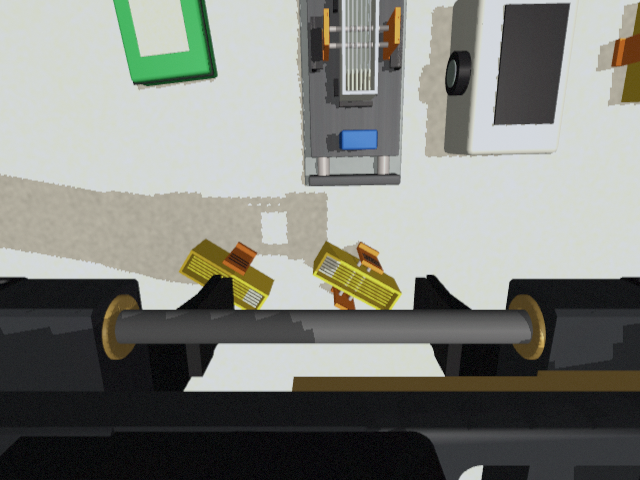

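```bash
python3 - <<'E'
from h import *
s=get_state();C=cam("wrist",s);im=cv2.imread("pics/w1.png");h=cv2.cvtColor(im,cv2.COLOR_BGR2HSV)
m=cv2.inRange(h,(100,120,60),(130,255,255));m[:, :300]=0;m[:,420:]=0;m[200:]=0
r=cv2.minAreaRect(cv2.findNonZero(m));print("post",r,h[138,360],onz(C,*r[0],.083).round(4))
o=cv2.inRange(h,(5,150,60),(22,255,255));o[:,:300]=0;o[:,420:]=0;o[80:]=0
N,l,st,ce=cv2.connectedComponentsWithStats(o);print([(st[i],ce[i].round(1)) for i in range(1,N) if st[i,4]>20])
g=cv2.cvtColor(im,cv2.COLOR_BGR2GRAY)
for v in (20,60,100,150):print(v,np.round(g[v,295:415:2]))
E
```

```text
post ((358.0, 139.5), (19.0, 38.0), 90.0) [107 151 203] [ 0.478  -0.1229  0.083 ]
[(array([322,   9,   8,  52, 285], dtype=int32), array([325.8,  35.1])), (array([383,   8,  18,  52, 539], dtype=int32), array([392. ,  33.6]))]
20 [213 210 140 114 116 117  84  99  70  78  65  62  64  67  75 171 172  80
  64  65  66  65  81 115 215 176 159 158 141 166 138 174 133 175 133 162
 137 151 111  93 147 214 104 102 105 105 105  64  64  67 165 173 172  99
 126 167 214 215 214 214]
60 [212 161 162  93 118 119 117  68  62  40  40  39  43  59  70  65  65  66
  68  69  65  64  76 104 215 176 147 167 142 167 138 167 136 167 132 169
 133 159  94  92 206 209  66  66  64  67  65  58  77  80  79  85 107 104
 170 214 214 214 214 215]
100 [214 214 210 163 108 120 120  78 103 107 104 102 104 104 107 101  68  67
  69  70  69  68  70  88  86  85  86  85  85  85  85  83  82  84  96  96
  95  97 102 114 109 111 107 110 109 113 110 109 110 106 108 110 116 178
 187 214 215 216 214 214]
150 [214 214 214 195 169 112 117 117  88 103 105 106 103 107 105 109 104  68
  67  70  93  66  69  68  63  89  61  61  59  60  62  93  90  92 103 107
 112 115 114 112 111 112 112 110 115 112 115 115 110 113 114 116 177 179
 215 215 215 214 214 214]
```

```bash
python3 - <<'E'
from h import *
s=get_state();C=cam("wrist",s)
p=onz(C,358,139.5,.083);c=onz(C,360.3,40,.084);k=onz(C,361.3,34,.096)
for q in (c,k): d=q-p;print(q.round(4),np.linalg.norm(d[:2]),np.degrees(np.arctan2(-d[0],d[1])))
go([p[0],p[1],.19],-9.6)
E
```

```text
[ 0.4914 -0.0504  0.084 ] 0.07373572036605203 -10.439811029015194
[ 0.4911 -0.0493  0.096 ] 0.07472653538078158 -10.064956213495975
t 2.62 pos [ 0.4366 -0.1897  0.1938] lin/25mm [0.16 2.93 1.14] rot/90 [-0.0102  0.0009 -0.002 ] w 1.001 F [-0.3  0.2  0.2]
```

play_rows(
  targets=[
    {"claw": 0,"linear": [0.3,1,0.4],"rotation": [-0.004,0,0]},
    {"claw": 0,"linear": [0.5,1,0.4],"rotation": [0,0,0]},
    {"claw": 0,"linear": [0.5,0.9,0.35],"rotation": [0,0,0]},
    {"claw": 0,"linear": [0.4,0.1,0],"rotation": [0,0,0]},
    {"claw": 0,"linear": [0,0,0],"rotation": [0,0,0]},
  ],
)

```text
time: 3.03
position: [0.4771, -0.1277, 0.15]
tool_rot: [0.15, 1.563, -0.153]
ft_force: [-1.1, -0.8, 0.5]
grip_width: 0.999
```

```bash
python3 -c "
from h import *
go([.479,-.121,.048],-10)"
```

```text
t 3.03 pos [ 0.4771 -0.1277  0.15  ] lin/25mm [4.08 0.28 0.01] rot/90 [-0.0116  0.0014  0.0012] w 0.999 F [-1.1 -0.8  0.5]
```

play_rows(
  targets=[
    {"claw": 0,"linear": [0.6,0.25,0],"rotation": [-0.01,0,0]},
    {"claw": 0,"linear": [0.6,0.05,0],"rotation": [0,0,0]},
    {"claw": 0,"linear": [0.6,0,0],"rotation": [0,0,0]},
    {"claw": 0,"linear": [0.6,0,0],"rotation": [0,0,0]},
    {"claw": 0,"linear": [0.6,0,0],"rotation": [0,0,0]},
    {"claw": 0,"linear": [0.5,0,0],"rotation": [0,0,0]},
    {"claw": 0,"linear": [0.2,0,0],"rotation": [0,0,0]},
    {"claw": 0,"linear": [0,0,0],"rotation": [0,0,0]},
  ],
)

```text
time: 3.7
position: [0.4737, -0.138, 0.0554]
tool_rot: [0.149, 1.565, -0.164]
ft_force: [-1.0, -0.3, 0.2]
grip_width: 1.002
```

```bash
python3 -c "
from h import *
go([.479,-.121,.048],-10)"
```

```text
t 3.7 pos [ 0.4737 -0.138   0.0554] lin/25mm [0.29 0.71 0.07] rot/90 [-0.016   0.0009  0.0062] w 1.002 F [-1.  -0.3  0.2]
```

play_rows(
  targets=[
    {"claw": 0,"linear": [0.2,0.5,0.05],"rotation": [-0.012,0,0.006]},
    {"claw": 0,"linear": [0.1,0.3,0],"rotation": [0,0,0]},
    {"claw": 0,"linear": [0,0,0],"rotation": [0,0,0]},
  ],
)

```text
time: 3.95
position: [0.4795, -0.1202, 0.0488]
tool_rot: [0.144, 1.563, -0.145]
ft_force: [0.1, 0.8, 0.7]
grip_width: 0.998
```

```bash
python3 -c "
from h import *
go([.479,-.121,.048],-10)"
```

```text
t 3.95 pos [ 0.4795 -0.1202  0.0488] lin/25mm [ 0.03 -0.03 -0.01] rot/90 [-0.0064  0.002   0.0003] w 0.998 F [0.1 0.8 0.7]
```

play_rows(
  newtons=20,
  targets=[
    {"claw": 1,"linear": [0,0,0],"rotation": [-0.005,0,0]},
    {"claw": 1,"linear": [0,0,0],"rotation": [0,0,0]},
    {"claw": 1,"linear": [0,0,0],"rotation": [0,0,0]},
    {"claw": 1,"linear": [0,0,0],"rotation": [0,0,0]},
    {"claw": 1,"linear": [0,0,0],"rotation": [0,0,0]},
    {"claw": 1,"linear": [0,0,0],"rotation": [0,0,0]},
    {"claw": 1,"linear": [0,0,0],"rotation": [0,0,0]},
    {"claw": 1,"linear": [0,0,0],"rotation": [0,0,0]},
  ],
)

```text
time: 4.62
position: [0.4815, -0.1198, 0.0511]
tool_rot: [0.134, 1.56, -0.138]
ft_force: [-0.7, 0.1, 0.1]
grip_width: 0.476
```

```bash
python3 -c "
from h import *
go([.479,-.121,.048],-10)"
```

```text
t 4.62 pos [ 0.4815 -0.1198  0.0511] lin/25mm [ 0.12 -0.06 -0.09] rot/90 [0.0007 0.0046 0.0013] w 0.476 F [-0.7  0.1  0.1]
```

play_rows(
  targets=[
    {"claw": 1,"linear": [0.1,0,-0.06],"rotation": [0,0,0]},
    {"claw": 1,"linear": [0,0,0],"rotation": [0,0,0]},
    {"claw": 1,"linear": [0,0,0],"rotation": [0,0,0]},
    {"claw": 1,"linear": [0,0,0],"rotation": [0,0,0]},
    {"claw": 1,"linear": [0,0,0],"rotation": [0,0,0]},
  ],
)

```text
time: 5.03
position: [0.4795, -0.1197, 0.0481]
tool_rot: [0.134, 1.56, -0.138]
ft_force: [-0.3, 0.0, 0.7]
grip_width: 0.093
```

```bash
python3 -c "
from h import *
go([.479,-.121,.048],-10)"
```

```text
t 5.03 pos [ 0.4795 -0.1197  0.0481] lin/25mm [ 0.   -0.05 -0.01] rot/90 [0.0004 0.0042 0.0013] w 0.093 F [-0.3  0.   0.7]
```

```bash
python3 -c "
from h import *
a=get_image('side')[150:400,170:400];cv2.imwrite('pics/s2.png',cv2.resize(a,None,fx=2.4,fy=2.4,interpolation=cv2.INTER_CUBIC))"
```

```text
(no output)
```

View pics/s2.png

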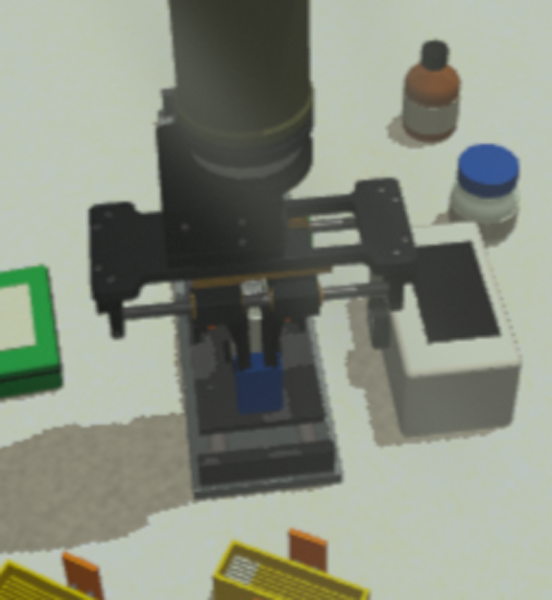

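```bash
python3 - <<'E'
from h import *
s=get_state();print(s["time"],s["grip_width"])
A=get_image("side");T=get_image("top");cv2.imwrite("pics/s3f.png",A)
for n,im in (("side0",cv2.imread("pics/side0.png")),("side",A)):
    h=cv2.cvtColor(im,cv2.COLOR_BGR2HSV);m=cv2.inRange(h,(105,110,30),(130,255,255));z=m*0;z[270:340,225:315]=m[270:340,225:315]
    x,y,w,hh=cv2.boundingRect(z);print(n,x,y,w,hh)
    S=cam("side");print("bottom at .038:",onz(S,x+w/2,y+hh,.038).round(4),"top back at .083",onz(S,x+w/2,y,.083).round(4))
S=cam("side");print("TCP px",proj(S,s["position"]),"post pred bottom front",proj(S,[.4765,-.131,.038]),"top back",proj(S,[.4805,-.115,.083]))
a=A[260:340,230:330];b=cv2.imread("pics/side0.png")[260:340,230:330]
w=get_image("wrist")[100:340,200:520]
c=np.hstack([cv2.resize(x,(400,320),interpolation=cv2.INTER_CUBIC) for x in (a,b)])
cv2.imwrite("pics/c3.png",c)
E
```

```text
5.0833 0.053708323857080055
side0 268 296 20 25
bottom at .038: [ 0.4795 -0.1292  0.038 ] top back at .083 [ 0.4842 -0.1165  0.083 ]
side 268 296 20 26
bottom at .038: [ 0.479  -0.1311  0.038 ] top back at .083 [ 0.4842 -0.1165  0.083 ]
TCP px [276.26339248 312.51975288] post pred bottom front [276.49322183 322.30324678] top back [275.4603636  295.85783828]
```

View pics/c3.png

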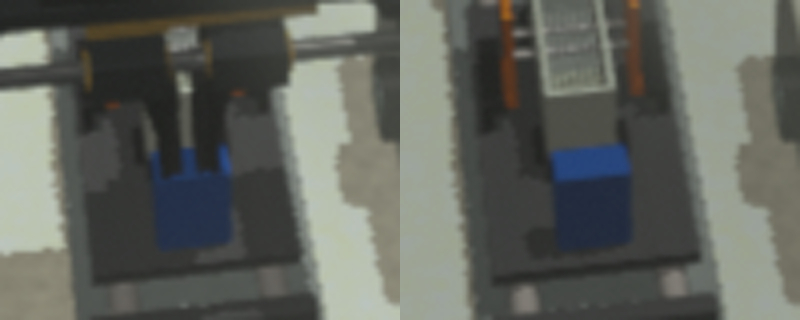

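```bash
python3 - <<'E'
from h import *
s=get_state();C=cam("wrist",s);w=get_image("wrist");cv2.imwrite("pics/w3.png",w)
print(s["time"],s["position"],s["grip_width"],s["ft_force"],s["torque"],s["joint_positions"])
for p in ([.4805,-.1205,.083],s["position"]):print(proj(C,p))
E
```

```text
5.2333 [ 0.47963578 -0.11975173  0.04817675] 0.011690715393623794 [-0.09944715  0.54353375  0.71016933] [ 0.07026394 -0.04907438  0.03173606] [ 0.83839036  0.15415432 -0.68884624  1.97736094  0.11589182  1.04097267
 -0.07653742]
[326.55836754 292.8854845 ]
[323.92519798 267.97716625]
```

View pics/w3.png

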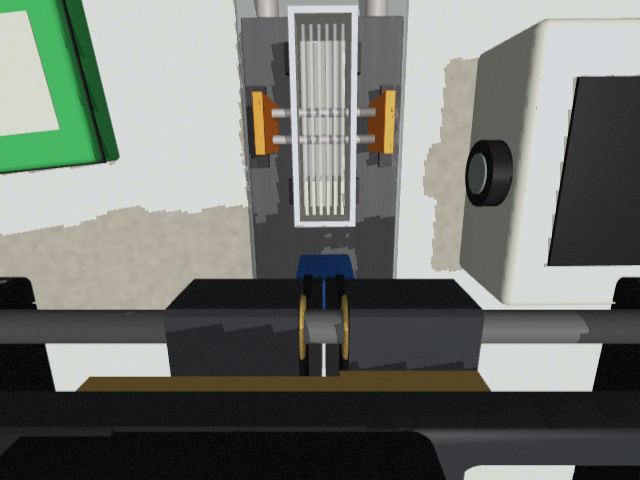

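```bash
python3 - <<'E'
from h import *
s=get_state();C=cam("wrist",s)
print("cam",C[2],C[1][:,2])
print("blue top-left/right row255 @.038",onz(C,298,258,.038),onz(C,353,258,.038))
print("rim corners @.084",[onz(C,u,v,.084).round(4) for u,v in ((288,10),(357,10),(294,226),(355,226))])
print("row275@.048",onz(C,324,275,.048))
w=cv2.imread("pics/w3.png");print(w[250:345:4,326].tolist(),w[250:300:4,300].tolist())
E
```

```text
cam [ 0.49008821 -0.04994036  0.24784848] [-0.03849109 -0.25966743 -0.9649307 ]
blue top-left/right row255 @.038 [ 0.46471324 -0.11424169  0.038     ] [ 0.49754566 -0.12010392  0.038     ]
rim corners @.084 [array([0.4862, 0.0023, 0.084 ]), array([ 0.5133, -0.0024,  0.084 ]), array([ 0.4714, -0.0846,  0.084 ]), array([ 0.4992, -0.0895,  0.084 ])]
row275@.048 [ 0.47888866 -0.12409642  0.048     ]
[[97, 96, 97], [87, 75, 72], [74, 33, 9], [76, 38, 15], [76, 40, 14], [75, 40, 15], [75, 38, 16], [16, 13, 15], [19, 21, 19], [19, 19, 18], [17, 16, 17], [19, 17, 17], [13, 16, 15], [26, 24, 25], [18, 16, 19], [44, 43, 43], [68, 67, 68], [86, 86, 86], [98, 99, 99], [107, 107, 107], [116, 117, 117], [114, 113, 114], [110, 109, 110], [94, 95, 93]] [[65, 65, 64], [63, 63, 63], [76, 38, 20], [75, 40, 20], [73, 38, 13], [76, 40, 17], [75, 39, 12], [61, 34, 20], [26, 24, 23], [20, 18, 20], [23, 21, 23], [26, 28, 28], [33, 47, 54]]
```

play_rows(
  targets=[
    {"claw": 1,"linear": [0,0.2,0],"rotation": [0,0,0]},
    {"claw": 1,"linear": [0,0.2,0],"rotation": [0,0,0]},
    {"claw": 1,"linear": [0,0,0],"rotation": [0,0,0]},
  ],
)

```text
time: 5.53
position: [0.4816, -0.109, 0.0482]
tool_rot: [0.135, 1.56, -0.139]
ft_force: [0.4, 0.1, 0.2]
grip_width: 0.005
```

```bash
python3 - <<'E'
from h import *
go([.479,-.121,.048],-10)
im=get_image("side");S=cam("side")
h=cv2.cvtColor(im,cv2.COLOR_BGR2HSV);m=cv2.inRange(h,(105,110,30),(130,255,255));z=m*0;z[270:340,225:315]=m[270:340,225:315]
x,y,w,hh=cv2.boundingRect(z);print(x,y,w,hh)
E
```

```text
t 5.53 pos [ 0.4816 -0.109   0.0482] lin/25mm [ 0.01 -0.49 -0.02] rot/90 [0.     0.0044 0.0012] w 0.005 F [0.4 0.1 0.2]
268 296 20 26
```

```bash
python3 - <<'E'
from h import *
s=get_state();a=get_image("side")[260:340,230:330];t=get_image("top")[220:320,330:430]
print(proj(cam("side"),s["position"]))
cv2.imwrite("pics/c4.png",np.hstack([cv2.resize(a,(500,400),interpolation=cv2.INTER_CUBIC),cv2.resize(get_image("wrist")[200:360,220:430],(300,400))]))
E
```

```text
[275.69849445 307.46352615]
```

View pics/c4.png

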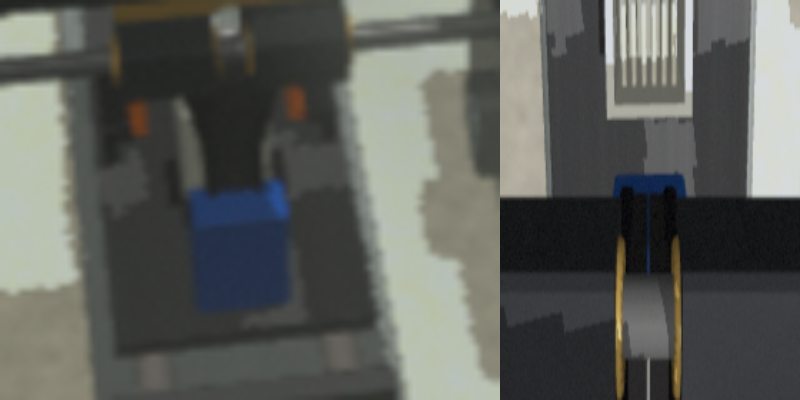

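```bash
python3 - <<'E'
from h import *
c=calibration("wrist");H=np.array(c["hand_eye"]);C=(c,H[:3,:3],H[:3,3]);print(H.round(4))
for x in (0,-.019,-.035,-.05):
  for y in (-.0095,0,.0095): print(x,y,[proj(C,(x,y,z)).round(0) for z in (-.015,.0,.015,.0435,.0585)])
s=get_state();W=cam("wrist",s)
for p in ([.4786,-.1224,.083],):
  for dy in (-.008,.008): print("post top",dy,proj(W,np.array(p)+dy*np.array([.174,.985,0])), proj(W,np.array(p)-[0,0,.045]+dy*np.array([.174,.985,0])))
E
```

```text
[[-6.000e-04 -2.604e-01  9.655e-01 -1.998e-01]
 [-5.000e-04 -9.655e-01 -2.604e-01  7.020e-02]
 [ 1.000e+00 -6.000e-04  5.000e-04 -4.000e-04]
 [ 0.000e+00  0.000e+00  0.000e+00  1.000e+00]]
0 -0.0095 [array([298., 283.]), array([324., 283.]), array([349., 283.]), array([398., 283.]), array([423., 283.])]
0 0 [array([298., 268.]), array([324., 268.]), array([350., 268.]), array([399., 268.]), array([425., 268.])]
0 0.0095 [array([298., 252.]), array([324., 252.]), array([350., 252.]), array([400., 252.]), array([426., 252.])]
-0.019 -0.0095 [array([296., 296.]), array([324., 296.]), array([352., 296.]), array([405., 296.]), array([433., 296.])]
-0.019 0 [array([296., 280.]), array([324., 280.]), array([352., 280.]), array([406., 280.]), array([434., 280.])]
-0.019 0.0095 [array([295., 263.]), array([324., 263.]), array([353., 263.]), array([407., 263.]), array([436., 263.])]
-0.035 -0.0095 [array([294., 310.]), array([324., 310.]), array([354., 310.]), array([412., 310.]), array([442., 310.])]
-0.035 0 [array([293., 292.]), array([324., 292.]), array([355., 292.]), array([413., 292.]), array([444., 292.])]
-0.035 0.0095 [array([293., 273.]), array([324., 273.]), array([355., 273.]), array([414., 273.]), array([446., 273.])]
-0.05 -0.0095 [array([291., 324.]), array([324., 324.]), array([357., 324.]), array([420., 324.]), array([453., 324.])]
-0.05 0 [array([291., 305.]), array([324., 305.]), array([358., 305.]), array([421., 305.]), array([455., 305.])]
-0.05 0.0095 [array([290., 285.]), array([324., 285.]), array([358., 285.]), array([423., 285.]), array([457., 285.])]
post top -0.008 [323.37531128 329.23698437] [322.83990903 293.32467695]
post top 0.008 [323.33355232 299.92497286] [322.79617397 269.06164042]
```

play_rows(
  targets=[
    {"claw": 0,"linear": [-0.4,0,0],"rotation": [0,0.004,0]},
    {"claw": 0,"linear": [0,-0.2,0],"rotation": [0,0,0]},
    {"claw": 0,"linear": [0,-0.2,0],"rotation": [0,0,0]},
    {"claw": 0,"linear": [0,0,0],"rotation": [0,0,0]},
    {"claw": 0,"linear": [0,0,0],"rotation": [0,0,0]},
    {"claw": 0,"linear": [0,0,0],"rotation": [0,0,0]},
    {"claw": 0,"linear": [0,0,0],"rotation": [0,0,0]},
    {"claw": 0,"linear": [0,0,0],"rotation": [0,0,0]},
    {"claw": 0,"linear": [0,0,0],"rotation": [0,0,0]},
    {"claw": 0,"linear": [0,0,0],"rotation": [0,0,0]},
  ],
)

```text
time: 6.57
position: [0.4777, -0.1223, 0.0564]
tool_rot: [0.138, 1.568, -0.141]
ft_force: [-0.1, 0.3, -1.3]
grip_width: 0.681
```

```bash
python3 - <<'E'
from h import *
go([.479,-.122,.015],-10)
s=get_state();C=cam("wrist",s);im=get_image("wrist");cv2.imwrite("pics/w5.png",im)
h=cv2.cvtColor(im,cv2.COLOR_BGR2HSV)
for nm,lo,hi in (("blue",(100,120,30),(130,255,255)),("or",(5,150,60),(22,255,255))):
    m=cv2.inRange(h,lo,hi);m[:, :200]=0;m[:,450:]=0
    N,l,st,ce=cv2.connectedComponentsWithStats(m);print(nm,[(st[i].tolist(),ce[i].round(1)) for i in range(1,N) if st[i,4]>20])
E
```

```text
t 6.57 pos [ 0.4777 -0.1223  0.0564] lin/25mm [1.66 0.02 0.05] rot/90 [-0.0019 -0.0012  0.0016] w 0.681 F [-0.1  0.3 -1.3]
blue [([299, 246, 58, 52, 2846], array([327.3, 272.4]))]
or [([369, 85, 25, 61, 747], array([378.5, 117.3])), ([257, 87, 27, 61, 1189], array([268.6, 118.5])), ([391, 110, 2, 23, 26], array([391.9, 120.2])), ([224, 374, 226, 17, 1632], array([339.6, 383. ]))]
```

View pics/w5.png

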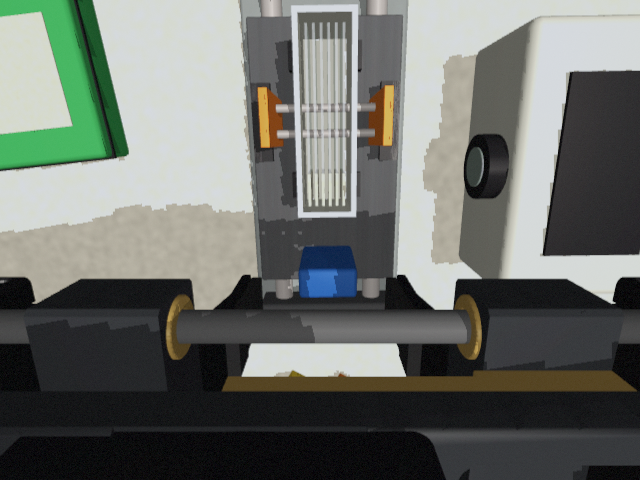

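play_rows(
  targets=[
    {"claw": 0,"linear": [0.3,0.03,0.05],"rotation": [0,0,0]},
    {"claw": 0,"linear": [0.3,0.03,0],"rotation": [0,0,0]},
    {"claw": 0,"linear": [0.3,0.03,0],"rotation": [0,0,0]},
    {"claw": 0,"linear": [0.2,0.03,0],"rotation": [0,0,0]},
    {"claw": 0,"linear": [0,0,0],"rotation": [0,0,0]},
  ],
)

```text
time: 7.03
position: [0.4794, -0.119, 0.0257]
tool_rot: [0.137, 1.569, -0.141]
ft_force: [-0.8, 0.6, -0.4]
grip_width: 0.992
```

```bash
python3 - <<'E'
from h import *
go([.479,-.122,.015],-10)
E
```

```text
t 7.03 pos [ 0.4794 -0.119   0.0257] lin/25mm [ 0.43 -0.12  0.01] rot/90 [-0.0017 -0.0014  0.0015] w 0.992 F [-0.8  0.6 -0.4]
```

play_rows(
  newtons=20,
  targets=[
    {"claw": 1,"linear": [0.25,-0.1,0],"rotation": [0,0,0]},
    {"claw": 1,"linear": [0,0,0],"rotation": [0,0,0]},
    {"claw": 1,"linear": [0,0,0],"rotation": [0,0,0]},
    {"claw": 1,"linear": [0,0,0],"rotation": [0,0,0]},
    {"claw": 1,"linear": [0,0,0],"rotation": [0,0,0]},
    {"claw": 1,"linear": [0,0,0],"rotation": [0,0,0]},
    {"claw": 1,"linear": [0,0,0],"rotation": [0,0,0]},
    {"claw": 1,"linear": [0,0,0],"rotation": [0,0,0]},
    {"claw": 1,"linear": [0,0,0],"rotation": [0,0,0]},
    {"claw": 1,"linear": [0,0,0],"rotation": [0,0,0]},
  ],
)

```text
time: 7.87
position: [0.4799, -0.1219, 0.0189]
tool_rot: [0.137, 1.567, -0.141]
ft_force: [0.8, -1.1, -4.4]
grip_width: 0.345
```

```bash
python3 - <<'E'
from h import *
go([.479,-.122,.015],-10)
E
```

```text
t 7.87 pos [ 0.4799 -0.1219  0.0189] lin/25mm [ 0.16 -0.01 -0.04] rot/90 [-0.0015 -0.      0.0014] w 0.345 F [ 0.8 -1.1 -4.4]
```

play_rows(
  targets=[
    {"claw": 1,"linear": [0,0.3,0],"rotation": [0,0,0]},
    {"claw": 1,"linear": [0,0.4,0],"rotation": [0,0,0]},
    {"claw": 1,"linear": [0,0.4,0],"rotation": [0,0,0]},
    {"claw": 1,"linear": [0,0.4,0],"rotation": [0,0,0]},
    {"claw": 1,"linear": [0,0.4,0],"rotation": [0,0,0]},
    {"claw": 1,"linear": [0,0.4,0],"rotation": [0,0,0]},
    {"claw": 1,"linear": [0,0.2,0],"rotation": [0,0,0]},
    {"claw": 1,"linear": [0,0,0],"rotation": [0,0,0]},
  ],
)

```text
time: 8.53
position: [0.4913, -0.0527, 0.0189]
tool_rot: [0.133, 1.568, -0.139]
ft_force: [1.2, -1.3, -0.0]
grip_width: 0.343
```

```bash
cat > m.py <<'E'
from h import *
go([.4799+.104*.17,-.1219+.104*.985,.019],-9.8)
s=get_state();Y=np.array([.1685,.9857]);d=s["position"][:2]-[.4799,-.1219];print("slid",d@Y,"lat",d@[Y[1],-Y[0]])
C=cam("top");im=get_image("top");h=cv2.cvtColor(im,cv2.COLOR_BGR2HSV)
m=cv2.inRange(h,(45,120,50),(80,255,255));m[:225]=0;m[290:]=0
N,l,st,ce=cv2.connectedComponentsWithStats(m);print([(st[i].tolist(),ce[i].round(1)) for i in range(1,N) if st[i,4]>10])
E
python3 m.py
```

```text
t 8.53 pos [ 0.4913 -0.0527  0.0189] lin/25mm [-0.01  1.35  0.02] rot/90 [-0.0014 -0.0006  0.0021] w 0.343 F [ 1.2 -1.3 -0. ]
slid 0.07016220446728245 lat -0.0003871161420432899
[([315, 231, 10, 7, 49], array([319.3, 233.7])), ([306, 272, 11, 7, 52], array([311.3, 275.3]))]
```

Smooth. Approach the detent in smaller steps.

play_rows(
  targets=[
    {"claw": 1,"linear": [0,0.3,0],"rotation": [0,0,0]},
    {"claw": 1,"linear": [0,0.3,0],"rotation": [0,0,0]},
    {"claw": 1,"linear": [0,0.3,0],"rotation": [0,0,0]},
    {"claw": 1,"linear": [0,0.16,0],"rotation": [0,0,0]},
    {"claw": 1,"linear": [0,0,0],"rotation": [0,0,0]},
  ],
)

```text
time: 9.0
position: [0.4954, -0.0274, 0.0189]
tool_rot: [0.133, 1.569, -0.143]
ft_force: [-0.5, -0.1, 0.5]
grip_width: 0.342
```

```bash
python3 m.py
```

```text
t 9.0 pos [ 0.4954 -0.0274  0.0189] lin/25mm [-0.01  0.33  0.03] rot/90 [-0.0033 -0.0016  0.0042] w 0.342 F [-0.5 -0.1  0.5]
slid 0.09577102440592382 lat -0.0006043954331539341
[([315, 231, 11, 8, 49], array([319.7, 233.7])), ([306, 272, 12, 7, 54], array([311.4, 275.2]))]
```

play_rows(
  targets=[
    {"claw": 1,"linear": [0,0.1,0],"rotation": [0,0,0]},
    {"claw": 1,"linear": [0,0,0],"rotation": [0,0,0]},
  ],
)

```text
time: 9.22
position: [0.496, -0.0243, 0.0189]
tool_rot: [0.135, 1.569, -0.143]
ft_force: [0.5, 2.0, 0.5]
grip_width: 0.345
```

play_rows(
  targets=[
    {"claw": 1,"linear": [0,0.1,0],"rotation": [0,0,0]},
    {"claw": 1,"linear": [0,0,0],"rotation": [0,0,0]},
  ],
)

```text
time: 9.38
position: [0.4967, -0.0197, 0.0189]
tool_rot: [0.137, 1.569, -0.14]
ft_force: [-0.2, 4.2, 0.4]
grip_width: 0.347
```

play_rows(
  targets=[
    {"claw": 1,"linear": [0,0.05,0],"rotation": [0,0,0]},
    {"claw": 1,"linear": [0,0,0],"rotation": [0,0,0]},
  ],
)

```text
time: 9.55
position: [0.497, -0.0182, 0.0189]
tool_rot: [0.136, 1.569, -0.14]
ft_force: [-0.8, 0.7, 1.5]
grip_width: 0.341
```

```bash
python3 m.py
```

```text
t 9.55 pos [ 0.497  -0.0182  0.0189] lin/25mm [-0.   -0.04  0.03] rot/90 [-0.0031 -0.0014  0.0018] w 0.341 F [-0.8  0.7  1.5]
slid 0.10508364054929617 lat -0.0005911741756609102
[([315, 231, 10, 7, 51], array([319.3, 233.9])), ([306, 272, 11, 7, 52], array([311.4, 275.3]))]
```

play_rows(
  targets=[
    {"claw": 0,"linear": [0,0,0],"rotation": [0,0,0]},
    {"claw": 0,"linear": [0,0,0],"rotation": [0,0,0]},
    {"claw": 0,"linear": [0,0,0],"rotation": [0,0,0]},
    {"claw": 0,"linear": [0,0,0],"rotation": [0,0,0]},
    {"claw": 0,"linear": [-0.6,0,0],"rotation": [0,0,0]},
    {"claw": 0,"linear": [-0.8,0,0],"rotation": [0,0,0]},
    {"claw": 0,"linear": [-0.8,0,0],"rotation": [0,0,0]},
    {"claw": 0,"linear": [-0.6,0,0],"rotation": [0,0,0]},
    {"claw": 0,"linear": [0,0,0],"rotation": [0,0,0]},
  ],
)

```text
time: 10.35
position: [0.4955, -0.02, 0.0896]
tool_rot: [0.14, 1.573, -0.143]
ft_force: [-0.0, 0.9, 0.3]
grip_width: 0.936
```

```bash
python3 - <<'E'
from h import *
s=get_state();go([.497+.08*.17,-.0182+.08*.985,.09],-9.8,s)
C=cam("wrist",s);im=get_image("wrist");t=get_image("top")
cv2.imwrite("pics/w6.png",np.hstack([im[0:300,200:450],cv2.resize(t[210:310,270:400],None,fx=3,fy=3,interpolation=cv2.INTER_CUBIC)]))
h=cv2.cvtColor(im,cv2.COLOR_BGR2HSV)
for nm,lo,hi in (("blue",(100,120,30),(130,255,255)),("or",(5,150,60),(22,255,255))):
    m=cv2.inRange(h,lo,hi);m[:, :200]=0;m[:,450:]=0;m[300:]=0
    N,l,st,ce=cv2.connectedComponentsWithStats(m);print(nm,[(st[i].tolist(),ce[i].round(1)) for i in range(1,N) if st[i,4]>20])
E
```

```text
t 10.35 pos [ 0.4955 -0.02    0.0896] lin/25mm [-0.03  3.28  0.02] rot/90 [-0.0058 -0.0042  0.0017] w 0.936 F [-0.   0.9  0.3]
blue [([301, 231, 50, 42, 1949], array([325.6, 252.5]))]
or [([361, 93, 17, 50, 417], array([367.6, 119.3])), ([267, 95, 21, 50, 789], array([275.8, 120.5])), ([376, 116, 3, 26, 31], array([377.7, 127.1]))]
```

View pics/w6.png

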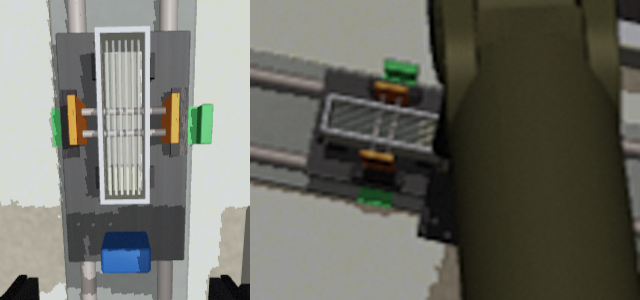

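```bash
python3 - <<'E'
from h import *
s=get_state();C=cam("wrist",s)
P=np.array([onz(C,u,v,.0838) for u,v in ((295,27),(349.5,27),(300.5,204),(350,203))])
c=P.mean(0);d=P[:2].mean(0)-P[2:].mean(0)
print(c,np.linalg.norm(P[0]-P[1]),np.linalg.norm(P[2]-P[3]),np.linalg.norm(d),np.degrees(np.arctan2(-d[0],d[1])))
k=[onz(C,u,v,.096) for u,v in ((267.5,119),(379,119))];print(k,np.mean(k,0))
b=onz(C,325.5,246,.083);print("post",b)
go([c[0],c[1],.09],-9.8)
# edge profile for accuracy
g=cv2.cvtColor(cv2.imread("pics/w6.png"),cv2.COLOR_BGR2GRAY)
for v in (60,170):print(v,g[v,88:160].tolist())
E
```

```text
[0.50826103 0.06027326 0.0838    ] 0.027185199858413864 0.027874257452644276 0.0887637259436191 -9.312623651289497
[array([0.48072929, 0.06541598, 0.096     ]), array([0.53539629, 0.05539869, 0.096     ])] [0.50806279 0.06040733 0.096     ]
post [ 0.49675146 -0.00827308  0.083     ]
t 10.45 pos [ 0.4937 -0.02    0.0871] lin/25mm [-0.13  3.26 -0.  ] rot/90 [-0.0058 -0.0065  0.0017] w 0.981 F [-0.7 -0.8 -0.2]
60 [65, 66, 65, 48, 39, 39, 54, 127, 216, 217, 217, 213, 170, 115, 92, 95, 126, 178, 200, 197, 162, 149, 164, 178, 190, 199, 187, 153, 177, 178, 185, 201, 198, 165, 177, 176, 180, 200, 200, 180, 175, 175, 159, 175, 199, 191, 176, 175, 138, 161, 199, 198, 178, 172, 94, 94, 116, 197, 216, 217, 218, 210, 78, 76, 79, 79, 82, 100, 104, 102, 101, 105]
170 [63, 64, 65, 66, 66, 67, 67, 51, 39, 41, 66, 159, 216, 216, 216, 211, 115, 95, 94, 125, 187, 215, 211, 142, 103, 162, 191, 216, 211, 145, 145, 179, 199, 215, 211, 144, 176, 180, 200, 215, 212, 176, 174, 156, 195, 215, 204, 175, 153, 114, 193, 196, 171, 172, 117, 94, 117, 198, 217, 217, 214, 185, 80, 79, 77, 80, 87, 100, 101, 98, 99, 104]
```

play_rows(
  targets=[
    {"claw": 0,"linear": [-0.1,0.8,0],"rotation": [-0.003,-0.004,0.001]},
    {"claw": 0,"linear": [0,0.9,0],"rotation": [0,0,0]},
    {"claw": 0,"linear": [0,0.9,0],"rotation": [0,0,0]},
    {"claw": 0,"linear": [0,0.6,0],"rotation": [0,0,0]},
    {"claw": 0,"linear": [0,0.1,0],"rotation": [0,0,0]},
    {"claw": 0,"linear": [0,0,0],"rotation": [0,0,0]},
  ],
)

```text
time: 10.95
position: [0.5037, 0.0611, 0.0817]
tool_rot: [0.14, 1.581, -0.143]
ft_force: [-0.4, -0.6, 0.6]
grip_width: 1.001
```

```bash
python3 - <<'E'
from h import *
go([.5101,.0607,.023],-9.6)
E
```

```text
t 10.95 pos [0.5037 0.0611 0.0817] lin/25mm [2.34 0.04 0.29] rot/90 [-0.0081 -0.0092  0.0019] w 1.001 F [-0.4 -0.6  0.6]
```

play_rows(
  targets=[
    {"claw": 0,"linear": [-0.1,0.03,0.25],"rotation": [-0.007,-0.009,0.002]},
    {"claw": 0,"linear": [0,0,0.05],"rotation": [0,0,0]},
    {"claw": 0,"linear": [0,0,0],"rotation": [0,0,0]},
  ],
)

```text
time: 11.2
position: [0.5104, 0.0577, 0.0822]
tool_rot: [0.133, 1.569, -0.134]
ft_force: [0.6, 0.1, 0.1]
grip_width: 1.004
```

```bash
python3 - <<'E'
from h import *
go([.5101,.0607,.023],-9.6)
E
```

```text
t 11.2 pos [0.5104 0.0577 0.0822] lin/25mm [ 2.37  0.12 -0.02] rot/90 [-0.0014 -0.0016  0.0008] w 1.004 F [0.6 0.1 0.1]
```

play_rows(
  targets=[
    {"claw": 0,"linear": [0.4,0.12,0],"rotation": [-0.001,-0.001,0]},
    {"claw": 0,"linear": [0.4,0.03,0],"rotation": [0,0,0]},
    {"claw": 0,"linear": [0.4,0.03,0],"rotation": [0,0,0]},
    {"claw": 0,"linear": [0.4,0.03,0],"rotation": [0,0,0]},
    {"claw": 0,"linear": [0.3,0.03,0],"rotation": [0,0,0]},
    {"claw": 0,"linear": [0.2,0,0],"rotation": [0,0,0]},
    {"claw": 0,"linear": [0,0,0],"rotation": [0,0,0]},
  ],
)

```text
time: 11.78
position: [0.5102, 0.0602, 0.0225]
tool_rot: [0.134, 1.57, -0.138]
ft_force: [-0.2, 0.4, -0.3]
grip_width: 1.002
```

```bash
python3 - <<'E'
from h import *
go([.5101,.0607,.023],-9.6)
E
```

```text
t 11.78 pos [0.5102 0.0602 0.0225] lin/25mm [-0.02  0.02 -0.01] rot/90 [-0.0038 -0.002   0.002 ] w 1.002 F [-0.2  0.4 -0.3]
```

play_rows(
  newtons=25,
  targets=[
    {"claw": 0.37,"linear": [0,0,0],"rotation": [-0.002,-0.002,0.001]},
    {"claw": 0.37,"linear": [0,0,0],"rotation": [0,0,0]},
    {"claw": 0.37,"linear": [0,0,0],"rotation": [0,0,0]},
    {"claw": 0.37,"linear": [0,0,0],"rotation": [0,0,0]},
    {"claw": 0.37,"linear": [0,0,0],"rotation": [0,0,0]},
    {"claw": 0.37,"linear": [0,0,0],"rotation": [0,0,0]},
    {"claw": 0.37,"linear": [0,0,0],"rotation": [0,0,0]},
  ],
)

```text
time: 12.37
position: [0.511, 0.0606, 0.0235]
tool_rot: [0.132, 1.565, -0.134]
ft_force: [-0.7, 0.2, -0.1]
grip_width: 0.648
```

```bash
python3 - <<'E'
from h import *
s=get_state();print(s["torque"]);go([.5101,.0607,.023],-9.6,s)
im=get_image("wrist")
cv2.imwrite("pics/w7.png",cv2.resize(im[160:340,220:430],None,fx=2.5,fy=2.5,interpolation=cv2.INTER_CUBIC))
E
```

```text
[0.0401999  0.07956051 0.03245882]
t 12.37 pos [0.511  0.0606 0.0235] lin/25mm [ 0.02 -0.   -0.04] rot/90 [-0.0012  0.0012  0.0007] w 0.648 F [-0.7  0.2 -0.1]
```

View pics/w7.png

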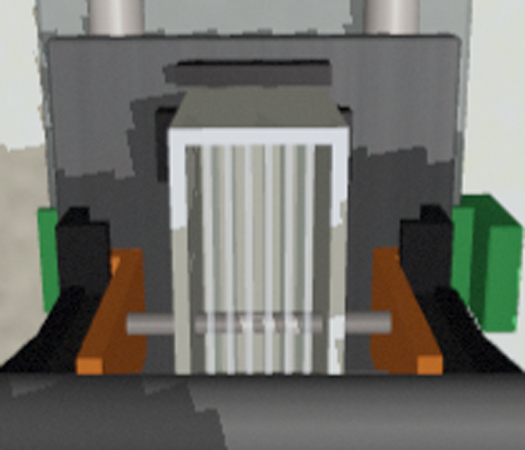

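play_rows(
  newtons=25,
  targets=[
    {"claw": 1,"linear": [0,0,0],"rotation": [0,0,0]},
    {"claw": 1,"linear": [0,0,0],"rotation": [0,0,0]},
    {"claw": 1,"linear": [0,0,0],"rotation": [0,0,0]},
    {"claw": 1,"linear": [0,0,0],"rotation": [0,0,0]},
    {"claw": 1,"linear": [0,0,0],"rotation": [0,0,0]},
    {"claw": 1,"linear": [0,0,0],"rotation": [0,0,0]},
    {"claw": 1,"linear": [0,0,0],"rotation": [0,0,0]},
  ],
)

```text
time: 13.0
position: [0.5113, 0.0606, 0.0239]
tool_rot: [0.132, 1.564, -0.134]
ft_force: [-1.4, 0.3, -0.0]
grip_width: 0.403
```

```bash
python3 - <<'E'
from h import *
go([.5101,.0607,.023],-9.6)
E
```

```text
t 13.0 pos [0.5113 0.0606 0.0239] lin/25mm [ 0.03 -0.   -0.05] rot/90 [-0.0012  0.0016  0.0008] w 0.403 F [-1.4  0.3 -0. ]
```

play_rows(
  targets=[
    {"claw": 1,"linear": [-0.1,0,0],"rotation": [0,0,0]},
    {"claw": 1,"linear": [-0.15,0,0],"rotation": [0,0,0]},
    {"claw": 1,"linear": [-0.15,0,0],"rotation": [0,0,0]},
    {"claw": 1,"linear": [0,0,0],"rotation": [0,0,0]},
  ],
)

```text
time: 13.33
position: [0.5104, 0.0605, 0.0338]
tool_rot: [0.132, 1.566, -0.134]
ft_force: [0.4, -0.2, -1.5]
grip_width: 0.398
```

```bash
python3 - <<'E'
from h import *
go([.5101,.0607,.023],-9.6)
E
```

```text
t 13.33 pos [0.5104 0.0605 0.0338] lin/25mm [ 0.43  0.01 -0.01] rot/90 [-0.0011  0.0005  0.0009] w 0.398 F [ 0.4 -0.2 -1.5]
```

Force −1.5 N, about the cassette's weight, so it is free. Lift on, keeping the tool level.

play_rows(
  targets=[
    {"claw": 1,"linear": [-0.3,0,0],"rotation": [0,0,0]},
    {"claw": 1,"linear": [-0.4,0,0],"rotation": [0,0,0]},
    {"claw": 1,"linear": [-0.5,0,0],"rotation": [0,0,0]},
    {"claw": 1,"linear": [-0.5,0,0],"rotation": [0,0,0]},
    {"claw": 1,"linear": [-0.5,0,0],"rotation": [0,0,0]},
    {"claw": 1,"linear": [-0.5,0,0],"rotation": [0,0,0]},
    {"claw": 1,"linear": [-0.3,0,0],"rotation": [0,0,0]},
    {"claw": 1,"linear": [0,0,0],"rotation": [0,0,0]},
  ],
)

```text
time: 14.0
position: [0.5112, 0.0613, 0.1188]
tool_rot: [0.131, 1.562, -0.133]
ft_force: [0.9, -0.8, -1.9]
grip_width: 0.401
```

```bash
python3 - <<'E'
from h import *
go([.5101,.0607,.153],-9.6)
E
```

```text
t 14.0 pos [0.5112 0.0613 0.1188] lin/25mm [-1.37 -0.03 -0.03] rot/90 [-0.0004  0.0028  0.0007] w 0.401 F [ 0.9 -0.8 -1.9]
```

play_rows(
  targets=[
    {"claw": 1,"linear": [-0.4,0,0],"rotation": [0,0.002,0]},
    {"claw": 1,"linear": [-0.5,0,0],"rotation": [0,0,0]},
    {"claw": 1,"linear": [-0.5,0,0],"rotation": [0,0,0]},
    {"claw": 1,"linear": [-0.2,0,0],"rotation": [0,0,0]},
    {"claw": 1,"linear": [0,0,0],"rotation": [0,0,0]},
    {"claw": 1,"linear": [0,0,0],"rotation": [0,0,0]},
    {"claw": 1,"linear": [0,0,0],"rotation": [0,0,0]},
  ],
)

```text
time: 14.58
position: [0.51, 0.0614, 0.1616]
tool_rot: [0.13, 1.568, -0.133]
ft_force: [0.1, 0.1, -2.0]
grip_width: 0.396
```

```bash
python3 - <<'E'
from h import *
go([.5101,.0607,.153],-9.6)
a=get_image("side")[110:370,140:440];w=get_image("wrist")[0:330,200:450]
cv2.imwrite("pics/f.png",np.hstack([cv2.resize(a,(500,433)),cv2.resize(w,(298,433))]))
E
```

```text
t 14.58 pos [0.51   0.0614 0.1616] lin/25mm [ 0.34 -0.03  0.01] rot/90 [-0.     -0.0005  0.0011] w 0.396 F [ 0.1  0.1 -2. ]
```

View pics/f.png

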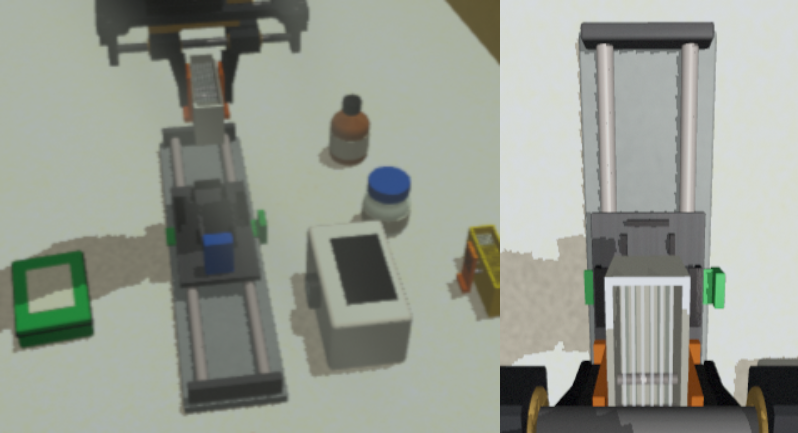

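```bash
python3 - <<'E'
from h import *
S=cam("side")
def post(im,r):
    h=cv2.cvtColor(im,cv2.COLOR_BGR2HSV);m=cv2.inRange(h,(105,110,30),(130,255,255));z=m*0;z[r[0]:r[1],225:315]=m[r[0]:r[1],225:315]
    x,y,w,hh=cv2.boundingRect(z);return onz(S,x+w/2,y,.083),onz(S,x+w/2,y+hh,.038)
a=post(cv2.imread("pics/side0.png"),(270,340));b=post(get_image("side"),(230,310))
print([np.linalg.norm((q-p)[:2]) for p,q in zip(a,b)])
go([.51,.0614,.1616],-9.6);close_job()
E
```

```text
[np.float64(0.10330189432049504), np.float64(0.10358611512621749)]
t 14.73 pos [0.5098 0.0614 0.1613] lin/25mm [-0.01  0.    0.01] rot/90 [ 0.     -0.0009  0.0011] w 0.4 F [-0.8 -0.3 -1.5]
the job is handed in; nothing more can be done
```

The job is done and handed in at about 14.7 s of the 48 s. I slid the carrier into the unload detent by its post, squeezed both orange catches, and lifted the cassette about 138 mm. It was still held up there when I handed in.

**Last checks**
- **Grip:** the opening was about 35 mm, so both catches are fully squeezed. The load was about 1.5–2 N, which fits the cassette's weight. The tool was level to within about 0.1°.
- **Carrier:** the pull-in force peaked at about 4 N and fell to about 0.7 N as it settled, so it was drawn into the detent. The side picture gives 103.5 mm of travel, the arm 105 mm and the first top-view estimate 104 mm. These agree within the 3.5 mm tolerance. I did not test the detent by pushing back against it.
- **Bystanders:** the bottle, the jar and the slide box look untouched in the last side picture. I did not measure their positions.

**What disagreed**
- The fingertips really end about 35 mm short of the reported tool point. My first attempt to grip the post therefore closed just above it, with no force shown and no carrier movement. I allowed for the offset from then on. Post and catch widths then read 30 and 35 mm against 30 and 36 mm expected.

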